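# Lock the hold-down bar of a casting mould

## Robot

A 7-joint arm with a two-finger parallel gripper is mounted at the origin on the work surface. World frame = base frame: x ahead of the robot, y to its left, z up, the work surface at z = 0. Lengths are in mm, angles in rad, forces in N, time in s.
With the tool pointing down it reaches from about 425 to 925 mm from the base axis. Payload 6.8 kg.
Tool frame: the origin (TCP) lies at the very end of the fingers, on their centre line; the grasp point (between the pads) lies 19 mm behind it; z points along the fingers, y is the line along which they close (so a half turn about z gives the same grasp; the last joint's range is limited). The gripper opens to 88 mm and grips with 3 to 60 N. Pads are 20 mm wide; open, the fingers measure 115 mm over their backs; the gripper's body (75 mm by 178 mm) begins 61 mm behind the grasp point.
Start: joints at [1.191, 0.477, 0.022, 1.555, -0.011, 1.109, -0.083], TCP at [181.223, -650.235, 222.664] pointing down, gripper open.
Joint ranges: [-2.96, 2.96], [-0.34, 2.1], [-1.41, 1.46], [0.24, 2.44], [-1.37, 4.51], [0.17, 1.92], [-2.96, 2.96]. Speed limits (rad/s): [2.39, 2.39, 3.14, 3.14, 3.14, 3.14, 3.14].

## Interface

Orientations are given as a 3x3 rotation matrix whose columns are the frame's x, y, z axes.
In Python, from station import manip gives the robot as it stands. Calls block until the motion is done:
- manip.move_to(position, orientation): joint-space move of the TCP to a pose.
- manip.move_l(position, max_speed=150, ori=None): straight line of the TCP; ori=None keeps the orientation; max_speed is the mean speed in mm/s.
- manip.goto_joints(angles): joint-space move.
- manip.grip(opening, squeeze=None): finger opening in mm; squeeze is the grip in N (None keeps the last); returns when the fingers have stopped.
- manip.dwell(seconds).
- manip.solve_ik(position, orientation): joint angles nearest the present ones, or None.
- manip.get_image(name): name is "side" or "top"; returns a dict with "image" (480x640x3 uint8, red, green, blue), "z_map" (480x640 float32, mm along the optical axis (not along the pixel's ray), 0 where there is no reading), "fx", "fy", "cx", "cy" (pixels), "xyz" and "orientation" of the camera in the world. Camera axes: x right, y down, z forward; pixel columns grow to the right and rows downward; lengths in mm; the calibration is good to about 2 mm. A picture is of the moment at which its call begins.
A pose or a line that the arm cannot do raises manip.Unreachable and nothing moves.
- manip.job_done(): hands the job in; it is judged then, once.
Trained networks look in a picture, given as the dict that the camera call returned (one of the last four; its "shot" number tells which), for a name from the list of things; names that differ only in an ending like _2 or _b are one class to them, and where a whole thing is asked for, a point or a joint stands for the part that bears it (a point fixed in the world has none). Each returns a list of dicts, best first, with "p" (0 to 1); they miss things now and then, are a little off and sometimes report something else, mostly with a low value. They report only what shows in the picture. A call takes as long as a camera call.
- manip.look_for(picture, name): "extent" ([left, top, width, height] as shares, 0 to 1, of the picture: columns of its width, rows of its height, round what is visible of it).
- manip.cut_out(picture, name): "region" (480x640 bool, what is visible of it) and "extent" ([left, top, width, height] as shares, 0 to 1, of the picture: columns of its width, rows of its height, round what is visible of it).
- manip.tip_of(picture, name): "at" ([row, column] as shares, 0 to 1, of the picture: columns of its width, rows of its height: a listed point, or the origin of a listed thing).
Readings, each from a call of its own:
- manip.current_t(): time.
- manip.current_joint_pos(): joint angles.
- manip.current_qvel(): joint speeds.
- manip.current_joint_torque(): joint torques, N m.
- manip.current_eef_pos(): TCP position.
- manip.current_tool_rot(): TCP orientation.
- manip.current_wrist_force(): force on the tool from outside, world axes, zero at the start.
- manip.current_ft_torque(): the same for the moment, N m.
- manip.current_finger_gap(): finger opening in mm.
- manip.current_finger_force(): force on a finger pad.
Only numpy, scipy, OpenCV 4.12 (cv2) and the standard library are available. Lean on these libraries where they do the work, as an engineer would, in place of code of your own. Each camera call takes 0.05 s, during which the arm holds its last target. There are 200 camera calls.

## Task

The wooden hold-down bar on the river-board mould is locked at one end only. Pick up the loose steel sleeve from the bench, slide it down over the bare stud, and ease it past the two sprung balls until they click out above it and it sits flat on the washer. Feel your way: never force the sleeve against the stud, and leave the cup, the jar and the brush where they are.

Things in the scene. Friction and masses are not known exactly. Their poses are not given: they have to be found in the camera images.
- sleeve: the loose sleeve: a plain steel tube, 40 mm outside, bore 17.6 mm right through, 34 mm long, 0.22 kg, both ends alike, standing on the bench. Origin at the centre of its lower end, z along its bore. Contact forces of over 30 N in all on the stud, balls or washer would gall it; a wedged sleeve bears on both sides of the rod, so keep the push on the tool under 15 N
- sleeve_mid (a point): the middle of the sleeve: on its axis, 17 mm from either end. On its way down the stud its lower end meets the balls about 43 mm above the washer and needs a push of about 8 N to press them in, then slides over them with 1 to 3 N; with its lower end about 4 mm above the washer they spring out over its upper end (the click), and it is left about 1 mm of play down to the washer
- stud: the bare stud's fixed foot (32 mm disc, 5 mm thick) on the base board; origin at the centre of the foot's underside, z up. The stud is an upright steel rod, diameter 16 mm, its end 112 mm above this origin with a chamfer of about 1 mm. The rod does not stand true on its foot: its axis is 4 to 5.5 mm to one side of the origin, in a direction that differs each time and that only sight or touch tells
- stud_seat (a point): straight above the foot's centre, level with the top face of the solid washer (42 mm wide) that lies on the bar round the rod: the height where the sleeve's lower end must come to rest, 75 mm above the bench, 52 mm below the rod's end. Two sprung balls stand 2.4 mm out of either side of the rod, centres 39 mm above the washer. The play between rod and bore is 0.8 mm all round
- stud_locked: the other stud, of the same make, at the other end of the bar (236 mm away), with a like sleeve already locked on it and fixed. Leave it alone
- mould: the fixed mould: a base board 260 x 280 mm, 15 mm thick, origin at the centre of its underside; on it a wooden frame 35 mm high around planks and blue resin; across it along its y axis the wooden hold-down bar 275 x 50 x 22 mm, top 72 mm above the bench; the studs stand 118 mm either side of the centre along y; two small clamps on the end walls (along x), up to 92 mm high
- cup: white plastic mixing cup, 72 mm wide at the rim, 85 mm high, a bystander; origin at its underside
- jar: clear jar with a white cap, 60 mm wide, about 75 mm high, a bystander; origin at its underside
- brush: a brush lying along its x axis, a bystander; origin at its underside

How it is judged:
By the outcome, as a careful person would: the job done as asked, in the order asked, and still so for the second after the job is handed in, with the robot touching nothing.
It also fails if it takes over 64 s, if anything falls off the work surface, if the arm or the gripper's body presses on something with over 40 N, if the wrist force passes 120 N, or if a joint passes its speed limit or range.

## Working session

There is one attempt and no reset: what is moved stays moved. The work goes in short steps, each a Python script; the robot and the scene stay as the last script left them, time stands still between calls to the robot, and variables do not carry over. Pictures are saved under pics/ and viewed, at most 10 in all, crops included, and the job is handed in when it is done.

```bash
ls; mkdir -p pics
cat > h.py <<'E'
import numpy as np, cv2
from station import manip as m
def pt(d,r,c,z=None):
    z=d["z_map"][int(r),int(c)] if z is None else z
    p=np.array([(c-d["cx"])/d["fx"]*z,(r-d["cy"])/d["fy"]*z,z])
    return np.array(d["orientation"])@p+np.array(d["xyz"])
def cloud(d):
    r,c=np.mgrid[0:480,0:640]; z=d["z_map"].astype(float)
    P=np.stack([(c-d["cx"])/d["fx"]*z,(r-d["cy"])/d["fy"]*z,z],-1)
    W=P@np.array(d["orientation"]).T+np.array(d["xyz"]); W[z==0]=np.nan
    return W
def proj(d,p):
    q=np.array(d["orientation"]).T@(np.array(p)-np.array(d["xyz"]))
    return q[1]/q[2]*d["fy"]+d["cy"],q[0]/q[2]*d["fx"]+d["cx"]
def save(d,n,box=None,s=1):
    i=d["image"][:,:,::-1]
    if box: i=i[box[0]:box[1],box[2]:box[3]]
    cv2.imwrite("pics/"+n,cv2.resize(i,None,fx=s,fy=s,interpolation=cv2.INTER_CUBIC))
E
python3 - <<'E'
from h import *
np.set_printoptions(precision=1,suppress=True)
for n in ("top","side"):
    d=m.get_image(n); save(d,n+"0.png"); print(n,d["xyz"],np.array(d["orientation"]).round(2).tolist(),d["fx"])
    W=cloud(d)
    for k in ("sleeve","stud","stud_seat","stud_locked","mould","cup","jar","brush"):
        for q in m.look_for(d,k)[:2] if k!="stud_seat" else []:
            e=np.array(q["extent"])*[640,480,640,480]; print(k,round(q["p"],2),e)
        for q in m.tip_of(d,k)[:2]:
            r,c=np.array(q["at"])*[480,640]; print("  tip",k,round(q["p"],2),r,c,W[int(r),int(c)])
print(m.current_t(),m.current_tool_rot(),m.current_wrist_force())
E
```

```text
pics
top [ 418.8  -90.6 1151.9] [[0.02, -0.99, 0.11], [-1.0, -0.02, 0.02], [-0.02, -0.11, -0.99]] 516.0664598710274
sleeve 0.76 [414.1 225.5  19.5  19.1]
  tip sleeve 0.56 235.2 422.40000000000003 [ 576.6 -292.8    4.5]
stud 0.82 [252.7 248.4  20.4  18.9]
  tip stud 0.67 263.52000000000004 266.624 [501.3  45.4  77. ]
  tip stud_seat 0.82 259.008 265.472 [507.4  44.3 103.4]
stud_locked 0.58 [142.7 217.4  27.3  19.6]
  tip stud_locked 0.79 234.28799999999998 167.424 [559.  258.1  73.2]
mould 0.69 [140.8 172.9 152.8 147.6]
  tip mould 0.62 245.808 221.37599999999998 [537.8 142.3  73. ]
cup 0.56 [359.9 321.3  38.   35.9]
  tip cup 0.64 335.61600000000004 375.488 [ 353.6 -189.8    6.6]
jar 0.77 [384.4 163.3  24.6  29.7]
jar 0.74 [483.9 233.5  21.9  90.4]
  tip jar 0.62 182.592 396.096 [ 680.1 -225.7   72.2]
brush 0.57 [483.8 232.7  21.2  93.9]
brush 0.56 [361.4 320.5  38.3  36.9]
  tip brush 0.91 277.392 489.6 [ 484.6 -434.9   22.5]
  tip brush 0.29 181.584 397.69599999999997 [ 681.7 -227.5   74.8]
side [ 382.  -876.6  578.6] [[0.98, -0.11, 0.17], [-0.2, -0.5, 0.84], [-0.01, -0.86, -0.51]
[... 238 characters left out ...]
1199999999998 289.024 [508.2  46.8  77.9]
stud_locked 0.66 [260.4 394.5 136.1  33.8]
stud_locked 0.59 [291.6 159.   11.5  21.4]
mould 0.75 [234.7 177.7 115.   75.3]
  tip mould 0.65 220.896 294.01599999999996 [519.3  43.9  75.5]
cup 0.82 [202.3 273.2  47.   59.6]
  tip cup 0.57 321.216 229.12 [ 353.9 -219.8   26.5]
jar 0.89 [393.3 270.2  36.7  48. ]
  tip jar 0.55 310.176 409.47200000000004 [ 685.6 -256.5   22.5]
brush 0.91 [259.5 394.9 134.1  33.5]
brush 0.38 [349.6 320.3  20.8  26.4]
  tip brush 0.65 415.296 328.12800000000004 [ 484.4 -450.    20.1]
  tip brush 0.53 333.59999999999997 359.424 [ 573.1 -306.5   32. ]
1.6 [[ 1.   0.3  0. ]
 [ 0.3 -1.  -0. ]
 [ 0.   0.  -1. ]] [-0.3  0.3  0.1]
```

Run:
```python
from h import *
np.set_printoptions(precision=1,suppress=True)
for n in ("top","side"):
    d=m.get_image(n); np.save(n+".npy",d,allow_pickle=True); W=cloud(d); 
    R,C=proj(d,[508,46,105]); save(d,n+"_stud.png",[int(R)-35,int(R)+40,int(C)-50,int(C)+50],7)
    s=(abs(W[...,0]-508)<22)&(abs(W[...,1]-46)<22)
    for lo,hi in ((80,95),(95,105),(105,115),(115,125),(122,135)):
        q=W[s&(W[...,2]>lo)&(W[...,2]<hi)]; print(n,lo,len(q),q.mean(0) if len(q) else 0, np.ptp(q,axis=0) if len(q) else 0)
    s=(abs(W[...,0]-575)<40)&(abs(W[...,1]+293)<40)
    for lo,hi in ((8,28),(31,38)):
        q=W[s&(W[...,2]>lo)&(W[...,2]<hi)]; print(n,"sl",lo,len(q),q.mean(0), q.min(0),q.max(0))
    g=m.cut_out(d,"sleeve")[0]["region"]; print(np.nanmedian(W[g],0), g.sum())
t=cv2.imread("pics/top_stud.png");
R,C=proj(d,[576,-293,20]); save(d,"side_sl.png",[int(R)-30,int(R)+30,int(C)-40,int(C)+40],5)
```

```text
top 80 7 [507.7  45.   86.2] [8.7 5.6 9.5]
top 95 5 [509.9  44.2  99. ] [9.  3.1 8.5]
top 105 4 [513.8  46.6 111.3] [11.6 12.1  3.8]
top 115 19 [509.8  48.3 119.1] [18.2 13.3  8.2]
top 122 46 [511.5  50.5 127.2] [14.4 14.3  7.3]
top sl 8 52 [ 573.8 -283.6   17.8] [ 537.2 -299.8    8.2] [ 589.  -254.4   27.1]
top sl 31 192 [ 577.9 -290.5   34.4] [ 559.2 -309.8   31. ] [ 597.  -270.5   37.7]
[ 577.8 -289.2   33.2] 298
side 80 40 [511.2  47.7  87. ] [14.5 10.5 14.9]
side 95 31 [511.5  47.6 100.1] [15.   9.4  9.9]
side 105 26 [511.1  47.6 110.3] [16.1  9.3  8.3]
side 115 33 [511.2  48.2 119.6] [16.9 16.1  9.9]
side 122 30 [511.3  50.4 126.5] [13.9 13.2  7. ]
side sl 8 214 [ 575.7 -300.    18.8] [ 559.6 -309.4    8. ] [ 597.5 -278.4   27.9]
side sl 31 254 [ 578.5 -290.5   34.4] [ 559.1 -309.    31. ] [ 598.5 -269.    37.5]
[ 577.5 -298.9   28.3] 571
```

View pics/top_stud.png

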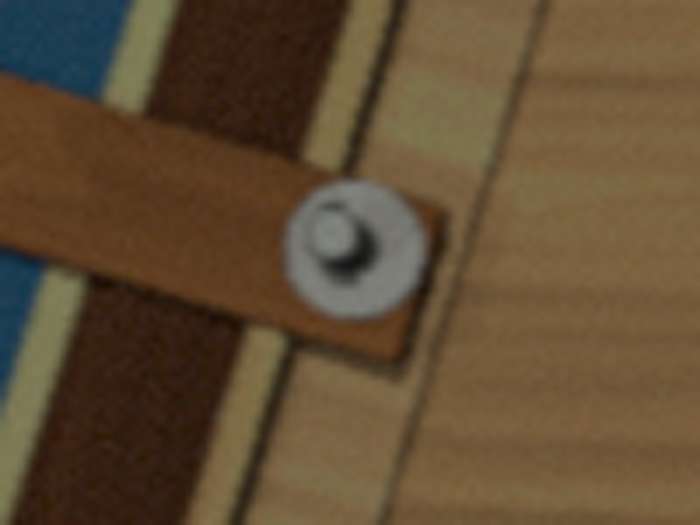

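View pics/side_stud.png

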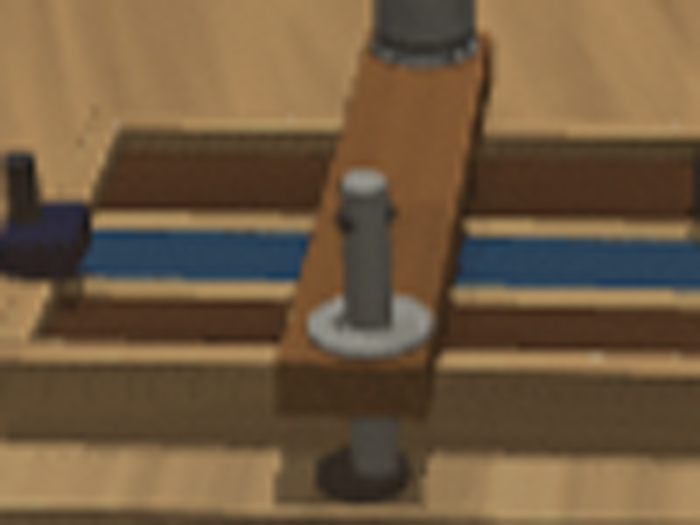

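View pics/side0.png

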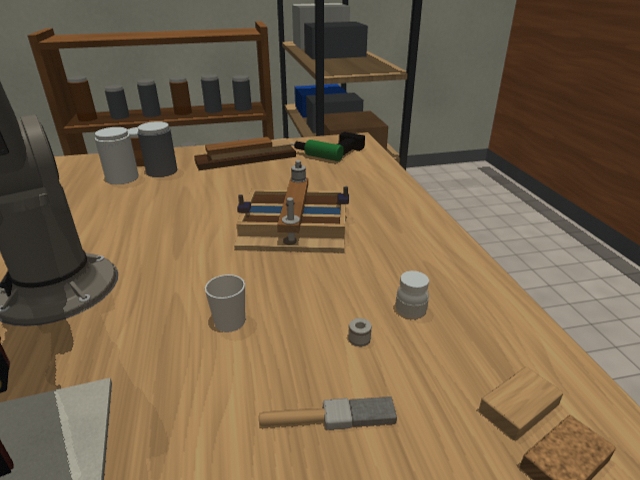

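The stud crop (top) shows the rod end at about (332,235) of the crop, upper left of the washer centre (355,250). The side view shows the upright rod with its balls roughly along the image x, and a clear path to the sleeve at (360,332). The depth data puts the sleeve centre at about (578,-290) and the rod end at about (511.4,50.4,127).

```bash
cat >> h.py <<'E'
y=np.array([0.99,-0.138,0]);y/=np.linalg.norm(y); zz=np.array([0,0,-1.]); R=np.column_stack([np.cross(y,zz),y,zz])
y2=-y; R2=np.column_stack([np.cross(y2,zz),y2,zz])
E
python3 - <<'E'
from h import *
np.set_printoptions(precision=2,suppress=True)
cand=[]
for Q in (R,R2):
    a=m.solve_ik([578.2,-290.2,6],Q); b=m.solve_ik([511,50,140],Q); print(a,b); cand.append((a,b))
Q=R if cand[0][0] is not None and cand[0][1] is not None and abs(cand[0][0][6])<2.3 else R2
np.save("Q.npy",Q)
m.grip(70); m.move_to([578.2,-290.2,130],Q); m.move_l([578.2,-290.2,5],150)
print(m.current_t(),m.current_eef_pos(),m.current_wrist_force())
m.grip(30,40); print(m.current_t(),m.current_finger_gap(),m.current_finger_force(),m.current_wrist_force())
d=m.get_image("side"); save(d,"grasp.png",[230,410,260,460],3)
E
```

```text
[ 0.61  0.71 -0.33  1.75  0.32  0.74 -0.03] [ 0.41  0.42 -0.77  1.98  0.38  0.89 -0.7 ]
[ 0.16  0.71  0.3   1.78 -0.3   0.7  -2.66] [ 0.68  0.6  -1.18  1.96  0.65  1.03  2.2 ]
5.25 [ 578.98 -290.47    5.92] [ 0.78 -0.45  0.86]
5.8417 39.31391905402393 40.00057736411691 [ 1.15 -0.5   3.07]
```

View pics/grasp.png

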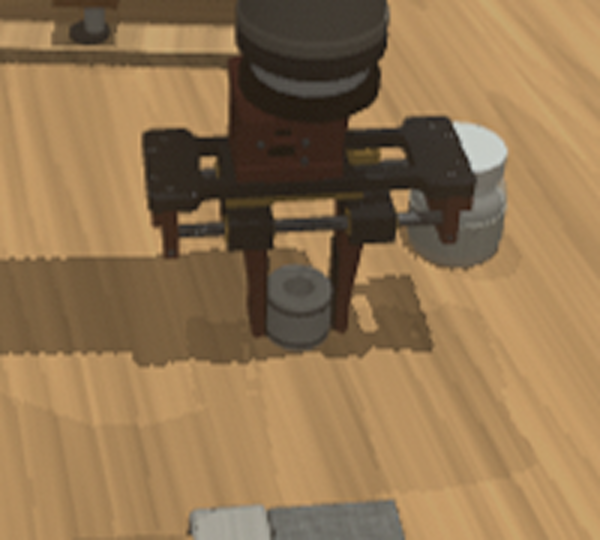

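Run:
```python
from h import *
np.set_printoptions(precision=2,suppress=True)
Q=np.load("Q.npy")
m.move_l([578.2,-290.2,165],200); 
m.move_to([511.3,50.4,165],Q); m.move_l([511.3,50.4,147],60); m.dwell(.3)
print(m.current_t(),m.current_eef_pos(),m.current_wrist_force(),m.current_ft_torque(),m.current_finger_gap())
E0=m.current_eef_pos()
for k in range(3):
    d=m.get_image("side"); W=cloud(d)
    g=m.cut_out(d,"sleeve"); 
    if g: print(g[0]["p"],g[0]["region"].sum(),np.nanmedian(W[g[0]["region"]],0))
np.save("hov.npy",d,allow_pickle=True)
r,c=proj(d,[511,50,155]); print(r,c); save(d,"hover.png",[int(r)-40,int(r)+60,int(c)-50,int(c)+50],6)
s=(abs(W[...,0]-511)<28)&(abs(W[...,1]-50)<28)
for lo,hi in ((136,143),(143,152),(152,160),(160,168),(171,178),(178,186)):
    q=W[s&(W[...,2]>lo)&(W[...,2]<hi)]; print(lo,len(q),q.mean(0) if len(q) else 0,q.min(0) if len(q) else 0,q.max(0) if len(q) else 0)
d=m.get_image("top"); np.save("hovt.npy",d,allow_pickle=True)
```

```text
8.9 [511.48  50.48 147.25] [-0.33  0.31 -1.89] [-0.01 -0.09 -0.  ] 39.17935096644775
0.66 335 [509.63  37.94 166.88]
0.54 323 [509.12  38.11 167.65]
0.57 324 [509.24  38.33 166.57]
187.6771712865512 288.65538731661184
136 0 0 0 0
143 68 [508.43  38.63 148.1 ] [484.1   30.38 143.53] [537.    52.39 152.  ]
152 84 [510.96  38.66 155.71] [484.01  30.82 152.03] [537.37  51.27 159.68]
160 85 [509.77  37.92 164.16] [484.48  30.64 160.23] [537.    48.66 167.96]
171 154 [510.15  47.31 175.27] [483.15  30.03 171.33] [537.33  73.34 177.96]
178 38 [515.96  42.87 181.55] [483.45  34.97 178.03] [537.52  66.87 185.71]
```

View pics/hover.png

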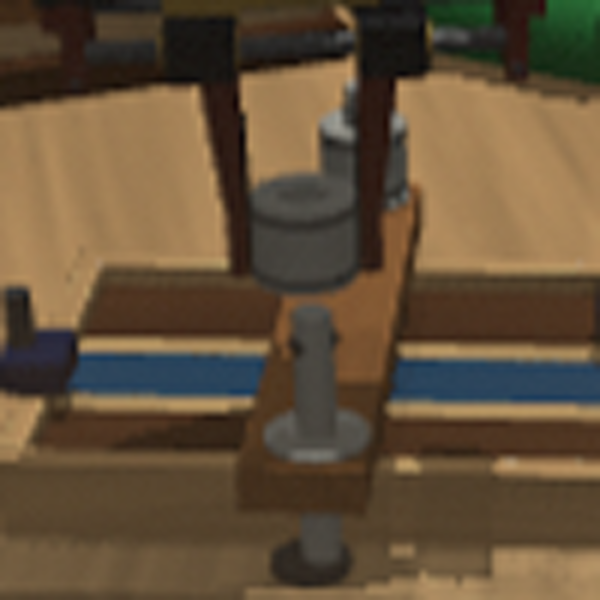

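Run:
```python
from h import *
from scipy.optimize import least_squares
np.set_printoptions(precision=2,suppress=True)
d0=np.load("side.npy",allow_pickle=True).item(); d1=np.load("hov.npy",allow_pickle=True).item()
def circ(W,c,r,z0,z1,half):
    # fit cylinder centre to front surface points near the centreline
    for i in range(6):
        v=np.array(c)-np.array([382,-877]); v/=np.linalg.norm(v); n=np.array([v[1],-v[0]])
        D=W[...,:2]-c; lat=D@n; dep=D@v
        s=(W[...,2]>z0)&(W[...,2]<z1)&(abs(lat)<half)&(dep<0)&(dep>-r-6)
        P=W[s][:,:2]
        f=least_squares(lambda q:np.hypot(*(P-q).T)-r,c,loss="soft_l1",f_scale=.5); c=f.x
    return c,len(P),np.std(f.fun),np.linalg.inv(f.jac.T@f.jac).diagonal()**.5*np.std(f.fun)
W0=cloud(d0);W1=cloud(d1)
for z0,z1 in((80,104),(80,92),(92,104)): print("rod",circ(W0,[511.3,51],8,z0,z1,7), circ(W1,[511.3,51],8,z0,z1,7))
for z0,z1 in((146,172),(146,160),(160,172)): print("slv",circ(W1,[511.3,51],20,z0,z1,17))
def edges(d,rows,cc,w):
    g=cv2.GaussianBlur(d["image"],(0,0),.6).astype(float)
    for r in rows:
        seg=g[r,cc-w:cc+w+1]; print(r,np.abs(np.diff(seg,axis=0)).sum(1).astype(int))
r,c=proj(d1,[511,50,155]);r=int(r);c=int(c);print(r,c)
edges(d1,range(r-4,r+6,3),c,14)
r,c=proj(d1,[511,50,95]);r=int(r);c=int(c);print(r,c)
edges(d1,range(r-2,r+8,3),c,10)
# end-face comparison
for W,z,rr in((W0,127,6.5),(W1,175.4,19)):
    for c in ([511.3,50.4],):
        s=(np.hypot(W[...,0]-c[0],W[...,1]-c[1])<rr+4)&(abs(W[...,2]-z)<1.5); P=W[s]; print(z,len(P),P.mean(0),P.min(0),P.max(0))
```

```text
rod (array([512.03,  53.89]), 62, np.float64(1.4678376067153627), array([0.54, 0.37])) (array([512.13,  53.24]), 59, np.float64(1.2902419503676201), array([0.54, 0.38]))
rod (array([512.09,  53.96]), 31, np.float64(1.4670740085440066), array([0.66, 0.53])) (array([511.83,  53.19]), 32, np.float64(1.3939791329978994), array([0.99, 0.64]))
rod (array([512.05,  53.8 ]), 30, np.float64(1.4675610199536353), array([1.  , 0.55])) (array([512.28,  53.32]), 28, np.float64(1.1300172136365603), array([0.72, 0.49]))
slv (array([510.34,  53.21]), 162, np.float64(1.4620893703912596), array([0.43, 0.27]))
slv (array([510.66,  53.16]), 91, np.float64(1.4365379639206706), array([0.52, 0.35]))
slv (array([509.97,  53.28]), 76, np.float64(1.4292586198712633), array([0.57, 0.37]))
187 288
183 [111 129  51   4  14  29  15   8   8  10  12   5   1   2   0  11   7   9
   6  10   4   2  28  28   8  10  60  75]
186 [ 89 137  66   8  15  57  25   7   1   3   0   4   2   1   0   2   2   3
   1   3   0   7  44  37  11  10  53  91]
189 [ 64 146  84  11  12  56  28   3   3   3   1   2   3   0   0   1   0   2
   0   5   4   7  42  34  10   4  42 100]
192 [13 55 41  1 11 18 16 15 12  6  4  6  1  0  0  2  3  4  5 16 12  9 22 25
  6 14 28 34]
211 289
209 [ 6 40 50 16  3  1  8 26 17  7  2  3  8 16 41 17  5  3  4  4]
212 [34 50 16  2  3  1  5 30 15  7  3  3  8 11 24 13  0  3  3  1]
215 [20  9  5  2  6 16 16 13  6  6  4  1  8  2 21  5 13 21 19 11]
218 [ 8 11 49 22  1  2  3 26 24  4  1  1  7  1 29 11  0  2  8 30]
127 14 [511.74  51.6  127.  ] [504.26  45.56 125.66] [517.79  58.11 128.49]
175.4 67 [508.35  48.31 175.85] [490.72  30.03 173.92] [527.44  71.14 176.86]
```

```bash
cat >> h.py <<'E'
def F(n=4):
    return np.mean([m.current_wrist_force() for _ in range(n)],0)
def down(x,y,z,zend,step,lim,B,v=15,log=True):
    """guarded descent (commanded z); stops if the push exceeds lim"""
    while z>zend:
        z=max(z-step,zend); m.move_l([x,y,z],v); f=np.array(m.current_wrist_force())-B; e=m.current_eef_pos()
        if log: print("%.2f"%m.current_t(),"cmd %.1f"%z,np.round(e,2),np.round(f,1),np.round(m.current_ft_torque(),2))
        if f[2]>lim or np.linalg.norm(f[:2])>lim: return z,f,True
    return z,f,False
E
python3 - <<'E'
from h import *
m.move_l([513.2,50.8,138],60); m.dwell(.2); B=F(); np.save("B.npy",B); print(B,m.current_t(),m.current_ft_torque())
z,f,s=down(513.2,50.8,135,126,.7,3,B)
E
```

```text
[-0.31862445  0.16935548 -2.72967187] 9.75 [-0.00922852 -0.09847652 -0.00137267]
10.15 cmd 134.3 [513.12  50.79 134.19] [-0.3 -0.9 -0.5] [-0.06 -0.08 -0.04]
10.40 cmd 133.6 [513.22  50.79 133.62] [0.2 0.5 0. ] [-0.04 -0.09 -0.  ]
10.65 cmd 132.9 [513.19  50.78 132.88] [-0.1 -0.5  0.2] [-0.07 -0.09 -0.04]
10.90 cmd 132.2 [513.17  50.8  132.17] [-0.2 -0.2 -0.5] [-0.05 -0.07  0.09]
11.15 cmd 131.5 [513.15  50.79 131.43] [ 0.1 -0.7  1. ] [-0.03 -0.1   0.01]
11.40 cmd 130.8 [513.17  50.8  130.74] [ 0.8 -0.1  0.3] [-0.   -0.09 -0.02]
11.65 cmd 130.1 [513.17  50.8  130.05] [0.7 0.3 0.1] [-0.01 -0.09  0.03]
11.90 cmd 129.4 [513.14  50.78 129.33] [-0.2  0.1 -0.1] [-0.07 -0.09 -0.04]
12.15 cmd 128.7 [513.15  50.8  128.65] [-0.4 -0.5 -0.2] [ 0.01 -0.11 -0.01]
12.40 cmd 128.0 [513.17  50.78 127.95] [ 0.6 -0.6  0.4] [-0.01 -0.16  0.  ]
12.65 cmd 127.3 [513.15  50.78 127.23] [0.4 0.1 0.1] [-0.05 -0.08  0.02]
12.90 cmd 126.6 [513.17  50.8  126.55] [ 0.5 -0.1 -0.4] [ 0.02 -0.06  0.01]
13.15 cmd 126.0 [513.18  50.81 125.97] [ 1.  -0.6 -0.2] [-0.06 -0.06  0.05]
```

Run:
```python
from h import *
B=np.load("B.npy"); c=[513.2,50.8]; z=126.0
for ax in (0,1):
    lim={}
    for sg in (1,-1):
        p=list(c); k=0
        while k<1.8:
            k+=.3; p[ax]=c[ax]+sg*k; m.move_l([p[0],p[1],z],20)
            f=np.mean([np.array(m.current_wrist_force()) for _ in range(3)],0)-B
            if -f[ax]*sg>2.5: break
        lim[sg]=m.current_eef_pos()[ax]; print(ax,sg,round(k,1),np.round(m.current_eef_pos(),2),np.round(f,1))
        m.move_l([c[0],c[1],z],20)
    c[ax]=(lim[1]+lim[-1])/2
m.move_l([c[0],c[1],z],20)
np.save("c.npy",c); print(c,F()-B,m.current_t())
```

```text
0 1 1.8 [514.81  50.79 125.93] [-2.  -0.1  1.9]
0 -1 1.8 [511.58  50.79 126.08] [1.5 0.1 0.5]
1 1 1.8 [513.2   52.43 126.  ] [ 0.2 -1.1  0. ]
1 -1 1.8 [513.22  49.2  126.04] [0.4 1.4 0.3]
[np.float64(513.1943309176709), np.float64(50.81291406921663)] [ 0.49605815 -0.69557185  0.20352837] 20.4
```

Run:
```python
from h import *
B=np.load("B.npy"); c=np.load("c.npy")
z,f,s=down(c[0],c[1],125.9,117,.5,11,B)
```

```text
20.65 cmd 125.4 [513.15  50.74 125.33] [-0.3  0.1  0.5] [-0.06 -0.06  0.04]
20.90 cmd 124.9 [513.18  50.8  124.87] [0.1 0.6 0.3] [-0.05 -0.08  0.04]
21.15 cmd 124.4 [513.17  50.84 124.36] [-1.  -0.3 -0.4] [-0.04 -0.1  -0.01]
21.40 cmd 123.9 [513.19  50.79 123.88] [1.2 0.  0.2] [-0.01 -0.04  0.01]
21.65 cmd 123.4 [513.17  50.81 123.37] [-0.1  0.   0.4] [-0.01 -0.06 -0.  ]
21.90 cmd 122.9 [513.18  50.8  122.88] [ 0.9 -0.9  0.1] [ 0.05 -0.07  0.01]
22.15 cmd 122.4 [513.2   50.82 122.41] [ 0.6 -0.5  0.4] [-0.08 -0.06 -0.01]
22.40 cmd 121.9 [513.31  50.84 122.01] [-0.1 -0.9  1.2] [-0.06  0.03 -0.04]
22.65 cmd 121.4 [513.36  50.87 121.6 ] [ 0.4 -0.2  4.3] [-0.09  0.07  0.01]
22.90 cmd 120.9 [513.5   50.89 121.22] [-0.9 -0.6  6.2] [-0.09  0.12  0.03]
23.15 cmd 120.4 [513.39  50.94 120.5 ] [-0.4 -0.1  5.3] [ 0.   -0.05  0.02]
23.40 cmd 119.9 [513.    50.83 119.64] [0.7 0.  3.9] [-0.02 -0.11  0.01]
23.65 cmd 119.4 [512.8   50.73 118.96] [0.1 1.2 0.4] [ 0.1  -0.13  0.01]
23.90 cmd 118.9 [512.91  50.76 118.63] [1.3 0.1 0.5] [ 0.09 -0.11  0.02]
24.15 cmd 118.4 [513.06  50.77 118.27] [0.7 0.  0.5] [ 0.08 -0.13  0.05]
24.40 cmd 117.9 [513.11  50.77 117.82] [ 0.  -0.1  1.5] [ 0.03 -0.09 -0.  ]
24.65 cmd 117.4 [513.12  50.75 117.33] [-0.2 -0.3  0.1] [-0.   -0.06  0.05]
24.90 cmd 117.0 [513.15  50.77 116.94] [ 0.6 -0.3  1.1] [ 0.   -0.1   0.02]
```

Run:
```python
from h import *
B=np.load("B.npy"); c=np.load("c.npy")
z,f,s=down(c[0],c[1],117,87,2,9,B,20)
if not s: z,f,s=down(c[0],c[1],87,81.5,.5,8,B)
if not s: z,f,s=down(c[0],c[1],z,77,.4,7,B)
d=m.get_image("side"); r,cc=proj(d,[511,50,100]); save(d,"seat.png",[int(r)-40,int(r)+30,int(cc)-45,int(cc)+45],7)
```

```text
25.15 cmd 115.0 [512.73  50.66 114.48] [-0.2 -0.4 -2. ] [-0.01 -0.11  0.03]
25.40 cmd 113.0 [512.75  50.7  112.52] [ 0.2  0.6 -1.7] [ 0.04 -0.1  -0.02]
25.65 cmd 111.0 [512.86  50.75 110.66] [ 1.   0.8 -3.5] [ 0.02 -0.09 -0.03]
25.90 cmd 109.0 [512.92  50.72 108.75] [-0.7  0.5 -2.1] [ 0.04 -0.13 -0.01]
26.15 cmd 107.0 [512.95  50.74 106.73] [-0.7 -0.3 -2.9] [-0.03 -0.12 -0.01]
26.40 cmd 105.0 [512.89  50.74 104.71] [-0.5 -0.  -1.1] [ 0.01 -0.11  0.01]
26.65 cmd 103.0 [512.93  50.74 102.71] [ 0.1 -0.9 -2.4] [-0.03 -0.11 -0.  ]
26.90 cmd 101.0 [512.94  50.75 100.73] [ 0.6  0.3 -1.1] [-0.03 -0.05  0.03]
27.15 cmd 99.0 [512.91  50.73  98.68] [-0.1  0.5 -2.1] [-0.01 -0.05  0.06]
27.40 cmd 97.0 [512.92  50.73  96.72] [ 0.6 -0.8 -2.8] [-0.03 -0.05 -0.01]
27.65 cmd 95.0 [512.94  50.76  94.73] [-0.6 -0.  -2.2] [ 0.02 -0.1  -0.  ]
27.90 cmd 93.0 [512.9   50.77  92.7 ] [ 0.8 -0.4 -2.5] [-0.06 -0.11 -0.02]
28.15 cmd 91.0 [512.91  50.74  90.71] [ 0.4  0.7 -1.6] [-0.05 -0.07 -0.04]
28.40 cmd 89.0 [512.97  50.78  88.75] [ 0.2 -0.1 -2.2] [-0.02 -0.06 -0.05]
28.65 cmd 87.0 [512.87  50.75  86.67] [-0.
[... 529 characters left out ...]
.  -5.2] [ 0.02 -0.1  -0.08]
30.65 cmd 83.0 [513.14  50.77  82.98] [ 0.   0.  -3.7] [0.06 0.03 0.01]
30.90 cmd 82.5 [513.33  50.83  82.62] [ 0.1 -0.3 -1.8] [-0.05  0.04 -0.  ]
31.15 cmd 82.0 [513.45  50.81  82.18] [ 0.2 -1.2  0.2] [-0.06  0.01 -0.07]
31.40 cmd 81.5 [513.38  50.86  81.58] [ 0.1  0.2 -0.5] [-0.03 -0.05  0.01]
31.65 cmd 81.1 [513.22  50.82  81.09] [ 0.7 -0.3  1.2] [ 0.01 -0.1  -0.02]
31.90 cmd 80.7 [513.18  50.79  80.65] [ 1.  -0.5  0.5] [-0.08 -0.08 -0.05]
32.15 cmd 80.3 [513.26  50.83  80.33] [ 0.5 -0.4  1.6] [-0.03 -0.11  0.03]
32.40 cmd 79.9 [513.37  50.89  80.25] [-1.  -0.2  5.8] [-0.1   0.33  0.01]
32.65 cmd 79.5 [513.43  50.92  80.18] [-1.4  0.2 10.9] [-0.16  0.73  0.04]
```

View pics/seat.png

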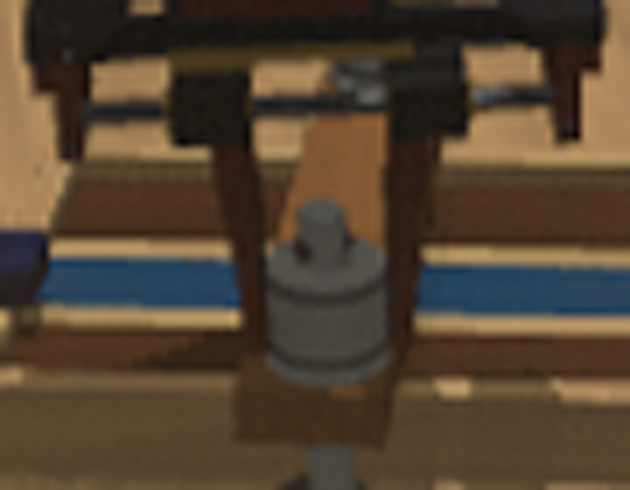

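The balls show at (302,250) and (343,245), clear above the sleeve's upper end, and the sleeve sits on the washer. I'll confirm the lock with a gentle pull, then settle it, release and retreat.

Run:
```python
from h import *
B=np.load("B.npy"); c=np.load("c.npy")
z=80.3
while z<83:
    m.move_l([c[0],c[1],z],15); f=np.array(m.current_wrist_force())-B; print("%.1f"%z,np.round(m.current_eef_pos(),2),np.round(f,1))
    if f[2]<-5: break
    z+=.4
down(c[0],c[1],z,80.2,.6,4,B)
m.grip(60); print(m.current_t(),F()-B)
m.move_l([c[0],c[1],190],100); m.move_l([c[0]-20,c[1]-120,260],200); m.dwell(.5)
W=None
for n in("side","top"):
    d=m.get_image(n); W=cloud(d); s=(np.hypot(W[...,0]-512,W[...,1]-52)<19)&(W[...,2]>103)&(W[...,2]<113)&(np.hypot(W[...,0]-512,W[...,1]-52)>11)
    print(n,s.sum(),np.median(W[s],0)); r,cc=proj(d,[511,50,100])
    if n=="side": save(d,"end.png",[int(r)-40,int(r)+35,int(cc)-45,int(cc)+45],7)
print(m.current_t())
```

```text
80.3 [513.28  50.82  80.31] [-0.6 -0.1  3.8]
80.7 [512.98  50.73  80.37] [ 0.3  0.4 -0.6]
81.1 [513.08  50.78  80.97] [ 0.1 -1.   0.1]
81.5 [513.21  50.79  81.53] [-0.1  0.9  0.6]
81.9 [513.18  50.77  81.89] [ 0.6 -0.1 -0.5]
82.3 [513.14  50.79  82.28] [ 0.9 -0.1  0.1]
82.7 [513.08  50.78  82.61] [ 0.3  0.9 -1.5]
34.70 cmd 82.5 [513.16  50.8   82.48] [ 0.  -0.3 -1.3] [-0.08 -0.04  0.  ]
34.95 cmd 81.9 [513.31  50.81  81.94] [-0.6 -0.2 -0.5] [-0.01 -0.02  0.02]
35.20 cmd 81.3 [513.24  50.85  81.31] [ 1.4 -0.8  0.2] [-0.07 -0.07  0.02]
35.45 cmd 80.7 [513.2   50.83  80.68] [ 0.2 -0.5 -0.5] [-0.   -0.06 -0.01]
35.70 cmd 80.2 [513.31  50.86  80.34] [-0.4  0.6  2.4] [-0.04  0.04 -0.01]
36.2417 [ 0.26256982 -0.83548936  2.65253185]
side 77 [508.42102799  41.26139923 109.71422092]
top 116 [510.62910404  58.01659256 108.7715487 ]
38.9417
```

View pics/end.png

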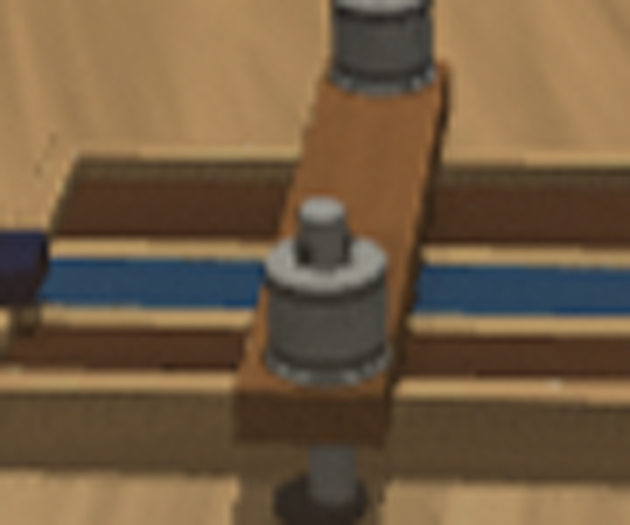

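```bash
python3 -c "
from station import manip as m
print(m.job_done())"
```

```text
the job is handed in; nothing more can be done
None
```

I slid the loose sleeve down the bare stud and past the two balls until it sat flat on the washer, its top about 109 mm above the bench. I then released it and handed the job in at about 39 s. The highest push I read was 10.9 N. The last picture shows both balls out above the sleeve. In the lift test I raised it about 2.3 mm before the balls began to resist, more than the 1 mm of play you gave, and I did not pull hard enough to prove the lock.

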